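# Find the orange bung in the fermenting room tubs

## Task

The orange bung for the next carboy is in one of the three identical lidded tubs: lift the lids off one by one until you find it, take it out and leave it standing upright, wide end up, in the round steel dish. Leave the black bung in its tub.

Things in the scene. Friction and masses are not known exactly. Their poses are not given: they have to be found in the camera images.
- caddy: Board 136 x 410 mm (x, y) fixed to the bench, with 3 fixed white tubs centred at y = -135, 0, 135 mm. Origin: centre of its underside, z up. Tubs: 110 mm wide inside, floor 16 mm, rim 72 mm above the bench. On each rim lies a loose grey lid (122 mm wide, 5 mm thick, 5 mm locating disc below) with a central knob 24 mm wide, 77 to 107 mm above the bench. Bench on its -x side is clear for lids.
- bung: Orange bung, 45 mm tall, about 40 g, upright in one tub within 8 mm of its centre; which tub changes. Collar 38 mm across from 30 to 45 mm above its foot; below it a stem 33 mm across, narrowing to 31 mm at the flat foot. Origin: centre of the foot; z runs up its axis to the wide end.
- black_bung: Black bung, same shape and size as the orange one, standing in another tub; the third tub holds only a flat paper disc. Origin: centre of the foot; z up its axis.
- dish: Round shallow steel dish, loose, 350 g, on the bench left or right of the tubs: 120 mm across, 112 mm inside, rim 12 mm high, floor 4 mm thick. Origin: centre of its underside; z up. On the other side of the tubs stands an amber jar 76 mm wide and 110 mm tall.
Mind the look-alikes: they are no part of the job. There is more than one size of the dish; the job needs the largest.

How it is judged (in metres and radians):
At the end, for the whole second after the job is handed in: The orange bung stands at rest on the floor of the dish, wide end up and within 11 degrees of upright, its foot wholly inside the rim (centre within 42 mm of the dish's centre), the dish flat (within 6 degrees); the black bung is still in its tub (horizontal distance between bung and dish below 0.042 m and z of bung in the frame of dish below 0.01 m and angle between bung's own z axis and vertical below 0.2 rad and angle between dish's own z axis and vertical below 0.1 rad and linear speed of bung below 0.02 m/s and height (world z) of black_bung below 0.06 m and horizontal distance between black_bung and caddy below 0.2 m); the robot touches nothing.
It fails at once if the black bung is taken out of its tub (height (world z) of black_bung above 0.072 m).
It also fails if it takes over 64 s, if anything falls off the work surface, if the arm or the gripper's body presses on something with over 40 N, if the wrist force passes 120 N, or if a joint passes its speed limit or range.

## Robot

A 7-joint arm with a two-finger parallel gripper is mounted at the origin on the work surface. World frame = base frame: x ahead of the robot, y to its left, z up, the work surface at z = 0. Lengths are in mm, angles in degrees, forces in N, time in s.
With the tool pointing down it reaches from about 425 to 825 mm from the base axis. Payload 3.6 kg.
Tool frame: the origin (TCP) lies midway between the tips of the shut fingers; the grasp point (between the pads) lies 19 mm behind it; z points along the fingers, y is the line along which they close (so a half turn about z gives the same grasp; the last joint's range is limited). The gripper opens to 85 mm and grips with 20 to 120 N. Pads are 22 mm wide; open, the fingers measure 114 mm over their backs; the gripper's body (76 mm by 85 mm) begins 54 mm behind the grasp point. The pads swing forward as they close: fully open they stand 13 mm farther back than shut.
Start: joints at [-71.763, 35.231, -0.722, 81.555, 0.464, 63.22, -2.315], TCP at [219.671, 611.725, 231.297] pointing down, gripper open.
Joint ranges: [-178.69, 178.69], [-17.37, 117.87], [-77.05, 75.6], [15.02, 138.74], [-78.02, 258.01], [0.78, 113.62], [-162.83, 162.83]. Speed limits (degrees/s): [159.86, 159.86, 180, 180, 180, 180, 180].

## Interface

Orientations are given as a 3x3 rotation matrix whose columns are the frame's x, y, z axes.
In Python, from rig import status, cams, job gives the robot as it stands.
- The arm moves only by the tool move_arm, never from a script. Its argument "deltas" is one flat list of numbers, 4 for each row, row after row: the shift along the tool's x, y, z as a fraction of full scale, then the turn about the tool's z as a fraction of full scale. A call has 1 to 5 rows; each row shifts and turns the commanded pose from where the row before left it, along the tool's axes as they then stand; what a row does not reach is not made up. Full scale, the value 1, is 0.02 m for a shift and 6 degrees for a turn. A row lasts 1/8 s, in which the tool goes at most 62.5 mm and 10.7 degrees, less where a joint would pass 70% of its speed; a pose out of reach is approached as far as the arm can. A call with a number of a shift or a turn outside -1 to 1 is refused whole. A call with a gripper value outside its range is refused whole. "fingers" is the opening, from -1 (shut) to 1 (fully open), set as the call begins (left out, the last holds). The fingers move at their own pace and stop on an object; the grip force is fixed at half the most. Time passes only in rows, so rows that do not move let the fingers close. It gives the time, the measured TCP pose, the force, the opening and the grip force at its end, in the units of the state.
- status.read_state(): the state, without advancing time (a new reading comes with each control period).
- cams.grab_frame(name): name is "scene" or "top" or "wrist"; returns the picture (400x640x3 uint8, red, green, blue); there is no depth.
- cams.camera_model(name): a dict with "fx", "fy", "cx", "cy" (pixels), "camera_from_world" (4x4, takes a point from world to camera coordinates). Camera axes: x right, y up, looking along -z (the intrinsics and any distortion apply to the point x, -y, -z); pixel columns grow to the right and rows downward; lengths in mm; the calibration is good to about 2 mm. The wrist camera is an equidistant fisheye: a pixel r from the principal point sees the ray r / f radians off the axis. A picture is of the moment at which its call begins: read the wrist's pose just before it. camera_model takes no time and is no camera call; for the wrist camera it gives the pose at the moment of the call.
- job.finish_job(): hands the job in; it is judged then, once.
The state is a dict: "time": time; "q": joint angles; "qvel": joint speeds; "joint_efforts": joint torques, N m; "tcp_pos": TCP position; "orientation": TCP orientation; "ft_force": force on the tool from outside, world axes, zero at the start; "ft_torque": the same for the moment, N m; "finger_gap": finger opening in mm; "finger_force": force on a finger pad.
Only numpy, scipy, OpenCV 4.12 (cv2) and the standard library are available. Lean on these libraries where they do the work, as an engineer would, in place of code of your own. Each camera call takes 0.05 s, during which the arm holds its last target. There are 200 camera calls.

## Working session

There is one attempt and no reset: what is moved stays moved. The work goes in short steps, Python scripts to look and compute and a tool call to move; the robot and the scene stay as the last step left them, time stands still between calls to the robot, and variables do not carry over. Pictures are saved under pics/ and viewed, at most 10 in all, crops included, and the job is handed in when it is done.

Besides the shell and the picture viewer there is one more tool, called after "Call:" as name(argument=value, ...) on one line, values as JSON. move_arm: Moves the arm, as the interface text tells. Shift numbers are shares of 0.02 m and turn numbers shares of 6 degrees, none past 1 either way. Its arguments: {"type":"object","properties":{"deltas":{"type":"array"},"fingers":{"type":"number"}},"required":["deltas"]}

```bash
mkdir -p pics; cat > h.py <<'E'
import numpy as np, cv2
from rig import status, cams, job
def ray(m,px):
    px=np.asarray(px,float)
    x=(px[0]-m["cx"])/m["fx"]; y=(px[1]-m["cy"])/m["fy"]
    T=np.array(m["camera_from_world"]); R=T[:3,:3]; o=-R.T@T[:3,3]
    if m.get("fish"):
        r=np.hypot(x,y); s=np.sin(r)/r if r>1e-9 else 1; d=np.array([x*s,-y*s,-np.cos(r)])
    else: d=np.array([x,-y,-1])
    return o,R.T@d
def onplane(m,px,z):
    o,d=ray(m,px); return o+d*(z-o[2])/d[2]
def snap(n):
    m=dict(cams.camera_model(n)); m["fish"]=n=="wrist"; return cams.grab_frame(n),m
E
python3 - <<'E'
from h import *
s=status.read_state(); print({k:np.round(s[k],2).tolist() for k in s})
for n in("scene","top"):
    f,m=snap(n); cv2.imwrite(f"pics/{n}0.png",f[:,:,::-1]); print({k:(v if np.isscalar(v) else np.round(v,3).tolist()) for k,v in m.items()})
E
```

```text
{'time': 0.0, 'q': [-71.77, 35.29, -0.72, 81.64, 0.47, 63.22, -2.32], 'qvel': [0.01, 0.06, 0.01, -0.05, -0.04, -0.04, 0.0], 'joint_efforts': [0.0, -46.92, 0.26, -17.1, 0.01, 0.01, -0.0], 'tcp_pos': [219.42, 611.0, 230.12], 'orientation': [[-0.94, 0.34, -0.0], [0.34, 0.94, -0.0], [-0.0, -0.0, -1.0]], 'ft_force': [-0.1, -0.13, 0.06], 'ft_torque': [0.03, 0.01, -0.02], 'finger_force': 0.0, 'finger_gap': 85.65}
{'fx': 513.5335457690804, 'fy': 513.5335457690804, 'cx': 310.25448021128705, 'cy': 194.0550291130821, 'camera_from_world': [[0.438, 0.899, -0.002, -145.67], [-0.754, 0.369, 0.543, 342.346], [0.489, -0.236, 0.84, -1891.947], [0.0, 0.0, 0.0, 1.0]], 'fish': False}
{'fx': 490.2303896649421, 'fy': 490.2303896649421, 'cx': 314.7412901929247, 'cy': 196.48146527584606, 'camera_from_world': [[-0.006, -1.0, 0.01, -87.454], [0.994, -0.005, 0.105, -477.249], [-0.105, 0.01, 0.994, -1284.346], [0.0, 0.0, 0.0, 1.0]], 'fish': False}
```

View pics/top0.png

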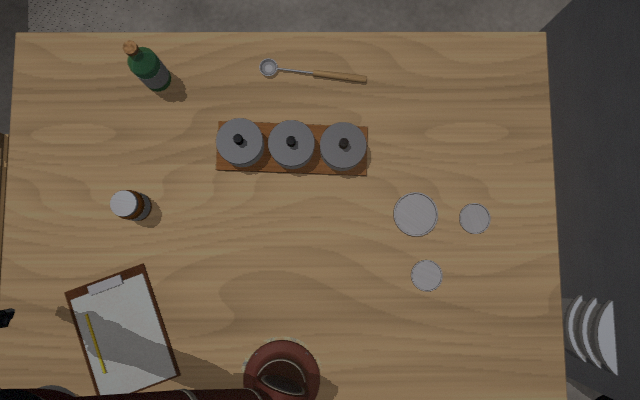

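View pics/scene0.png

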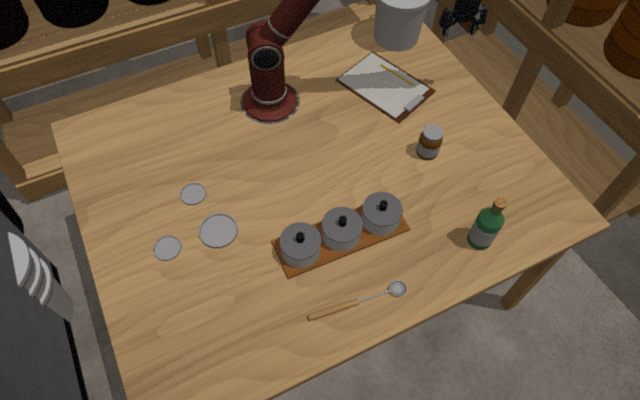

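The top view shows three lidded tubs with knobs at about (238,139), (291,141) and (344,144). The big dish is at (415,215), with two smaller dishes at (475,218) and (426,275), and the jar is at (130,205). The scene view confirms this and shows the bench clear on the -x side of the caddy.

```bash
python3 - <<'E'
from h import *
f=cv2.imread("pics/top0.png"); m=dict(cams.camera_model("top")); m["fish"]=False
g=f.max(axis=2)
K=[]
for c in[(238,139),(291,141),(344,144)]:
    r=g[c[1]-9:c[1]+10,c[0]-9:c[0]+10]; ys,xs=np.where(r<60); p=(xs.mean()+c[0]-9,ys.mean()+c[1]-9)
    K.append(onplane(m,p,100)); print(np.round(p,1),len(xs),np.round(K[-1],1))
print("yaw",np.degrees(np.arctan2(*(K[0]-K[2])[[0,1]])))
hsv=cv2.cvtColor(f,cv2.COLOR_BGR2HSV); mk=((hsv[...,1]<60)&(hsv[...,2]>100)).astype(np.uint8)
for (a,b) in[((385,185),(450,248))]:
    ys,xs=np.where(mk[a[1]:b[1],a[0]:b[0]]); 
    pts=np.c_[xs+a[0],ys+a[1]].astype(np.float32); (c,r)=cv2.minEnclosingCircle(pts); print(c,r,np.round(onplane(m,c,12),1))
for p in[(475,218),(426,275),(130,205)]: print(np.round(onplane(m,p,10)))
b=cv2.inRange(hsv,(0,120,40),(12,255,170))[100:190,200:385]
ys,xs=np.where(b); q=cv2.boxPoints(cv2.minAreaRect(np.c_[xs+200,ys+100].astype(np.float32)))
print([np.round(onplane(m,p,6)) for p in q])
E
```

```text
[239.5 140.1] 114 [614.1 101.6 100. ]
[291.3 141.7] 100 [609.7 -30.4 100. ]
[343.5 143.3] 92 [ 604.8 -163.4  100. ]
yaw 2.002541522637131
(415.3999938964844, 213.9499969482422) 22.500383377075195 [ 429.6 -361.1   12. ]
[ 418. -522.   10.]
[ 267. -385.   10.]
[458. 407.  10.]
[array([550., 174.,   6.]), array([683., 172.,   6.]), array([ 671., -235.,    6.]), array([ 537., -229.,    6.])]
```

Call:
move_arm(deltas=[0, 0, 0, -0.83, 0, 0, 0, -0.83, 0, 0, 0, -0.83, 0, 0, 0, -0.83], fingers=0.2)

```text
time: 0.6
tcp_pos: [219.6, 611.3, 230.6]
orientation: [[-1.0, -0.006, -0.0], [-0.006, 1.0, -0.002], [0.0, -0.002, -1.0]]
ft_force: [0.6, -0.1, 0.1]
finger_gap: 51.0
finger_force: 0.0
```

Call:
move_arm(deltas=[-0.79, -1, 0.05, 0, -0.79, -1, 0.05, 0, -0.79, -1, 0.05, 0, -0.79, -1, 0.05, 0, -0.79, -1, 0.05, 0])

```text
time: 1.23
tcp_pos: [299.3, 510.9, 225.7]
orientation: [[-1.0, -0.003, -0.001], [-0.003, 1.0, -0.001], [0.001, -0.001, -1.0]]
ft_force: [0.3, 0.6, -0.2]
finger_gap: 51.3
finger_force: 0.0
```

Call:
move_arm(deltas=[-0.79, -1, 0.05, 0, -0.79, -1, 0.05, 0, -0.79, -1, 0.05, 0, -0.79, -1, 0.05, 0, -0.79, -1, 0.05, 0])

```text
time: 1.85
tcp_pos: [378.5, 411.2, 220.8]
orientation: [[-1.0, -0.003, -0.001], [-0.003, 1.0, -0.001], [0.001, -0.001, -1.0]]
ft_force: [0.5, -0.5, -0.0]
finger_gap: 51.1
finger_force: 0.0
```

Call:
move_arm(deltas=[-0.79, -1, 0.05, 0, -0.79, -1, 0.05, 0, -0.79, -1, 0.05, 0, -0.79, -1, 0.05, 0, -0.79, -1, 0.05, 0])

```text
time: 2.48
tcp_pos: [457.7, 311.5, 215.8]
orientation: [[-1.0, -0.003, -0.001], [-0.003, 1.0, -0.001], [0.001, -0.001, -1.0]]
ft_force: [0.9, -0.6, 0.6]
finger_gap: 51.2
finger_force: 0.0
```

Call:
move_arm(deltas=[-0.79, -1, 0.05, 0, -0.79, -1, 0.05, 0, -0.79, -1, 0.05, 0, -0.79, -1, 0.05, 0, -0.79, -1, 0.05, 0])

```text
time: 3.1
tcp_pos: [537.0, 211.8, 210.8]
orientation: [[-1.0, -0.003, -0.001], [-0.003, 1.0, -0.0], [0.001, -0.0, -1.0]]
ft_force: [0.5, -0.7, 0.1]
finger_gap: 51.2
finger_force: 0.0
```

Call:
move_arm(deltas=[-0.79, -1, 0.05, 0, -0.79, -1, 0.05, 0, -0.79, -1, 0.05, 0, -0.79, -1, 0.05, 0, -0.79, -1, 0.05, 0])

```text
time: 3.72
tcp_pos: [616.2, 112.1, 205.7]
orientation: [[-1.0, -0.003, -0.001], [-0.003, 1.0, -0.0], [0.001, -0.0, -1.0]]
ft_force: [-0.6, -0.1, 0.3]
finger_gap: 51.5
finger_force: 0.0
```

```bash
python3 - <<'E'
from h import *
s=status.read_state(); print({k:np.round(s[k],2).tolist() for k in("time","q","tcp_pos","orientation","finger_gap","ft_force")})
f,m=snap("wrist"); cv2.imwrite("pics/w1.png",f[:,:,::-1]); print(m)
E
```

```text
{'time': 3.72, 'q': [-9.97, 34.48, -3.95, 87.6, 2.63, 58.09, 75.55], 'tcp_pos': [616.2, 112.12, 205.66], 'orientation': [[-1.0, -0.0, -0.0], [-0.0, 1.0, -0.0], [0.0, -0.0, -1.0]], 'finger_gap': 51.46, 'ft_force': [-0.57, -0.07, 0.33]}
{'fx': 309.70691628693146, 'fy': 309.70691628693146, 'cx': 315.63284390320183, 'cy': 206.2505635412052, 'camera_from_world': array([[-2.28237772e-03,  9.99997381e-01, -1.69455336e-04,
        -1.10518204e+02],
       [-9.53242753e-01, -2.22687482e-03, -3.02197443e-01,
         6.18972620e+02],
       [-3.02197029e-01, -5.28196639e-04,  9.53245339e-01,
        -1.69497800e+02],
       [ 0.00000000e+00,  0.00000000e+00,  0.00000000e+00,
         1.00000000e+00]]), 'fish': True}
```

View pics/w1.png

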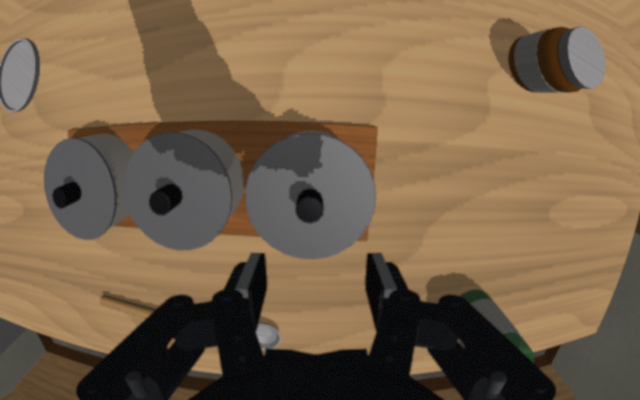

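The wrist view shows the lid below with its outline spanning (247–375, 130–259) and its knob near (310,205). The neighbouring knobs are at (165,198) and (67,194).

```bash
python3 - <<'E'
from h import *
f=cv2.imread("pics/w1.png"); m=dict(cams.camera_model("wrist")); m["fish"]=True
T=np.array(m["camera_from_world"]); print("cam",-T[:3,:3].T@T[:3,3])
g=f.max(axis=2)
for (a,b) in[((290,180),(330,228)),((145,178),(188,218)),((48,178),(84,212))]:
    k=(g[a[1]:b[1],a[0]:b[0]]<50).astype(np.uint8); ys,xs=np.where(k)
    p=(xs.mean()+a[0],ys.mean()+a[1]); print(np.round(p,1),len(xs),(xs.min()+a[0],xs.max()+a[0],ys.min()+a[1],ys.max()+a[1]),np.round(onplane(m,p,92),1),np.round(onplane(m,p,100),1))
e=[(247,194),(375,194),(311,130),(311,259)]
P=np.array([onplane(m,p,77) for p in e]); print(P.round(1),(P[0]+P[1])[1]/2,(P[2]+P[3])[0]/2)
E
```

```text
cam [540.60491216 107.83708309 348.13132628]
[308.9 204.9] 748 (np.int64(296), np.int64(322), np.int64(188), np.int64(221)) [621.3 100.6  92. ] [618.7 100.8 100. ]
[165.2 198.4] 738 (np.int64(150), np.int64(181), np.int64(183), np.int64(214)) [614.4 -34.6  92. ] [612.1 -30.1 100. ]
[ 66.5 194.1] 542 (np.int64(53), np.int64(80), np.int64(181), np.int64(207)) [ 607.7 -169.8   92. ] [ 605.6 -161.2  100. ]
[[615.3  43.   77. ]
 [615.6 161.   77. ]
 [557.8 102.6  77. ]
 [681.7 101.7  77. ]] 101.9919425211123 619.7306420072855
```

Call:
move_arm(deltas=[-0.14, -0.53, 0.7, 0, 0, 0, 1, 0, 0, 0, 1, 0, 0, 0, 1, 0, 0, 0, 1, 0])

```text
time: 4.4
tcp_pos: [617.4, 103.4, 110.6]
orientation: [[-1.0, -0.005, -0.003], [-0.005, 1.0, 0.001], [0.003, 0.001, -1.0]]
ft_force: [0.0, -0.2, -0.1]
finger_gap: 51.1
finger_force: 0.0
```

Call:
move_arm(deltas=[0, 0, 1, 0, 0, 0, 0.45, 0])

```text
time: 4.65
tcp_pos: [616.8, 103.1, 81.2]
orientation: [[-1.0, -0.004, -0.004], [-0.004, 1.0, -0.0], [0.004, 0.0, -1.0]]
ft_force: [-0.5, -0.2, -0.3]
finger_gap: 51.5
finger_force: 0.0
```

Call:
move_arm(deltas=[0, 0, 0, 0, 0, 0, 0, 0, 0, 0, 0, 0, 0, 0, 0, 0], fingers=-1)

```text
time: 5.15
tcp_pos: [619.2, 102.3, 83.8]
orientation: [[-1.0, -0.003, 0.001], [-0.003, 1.0, 0.0], [-0.001, 0.0, -1.0]]
ft_force: [-1.4, 0.3, 2.0]
finger_gap: 22.3
finger_force: 58.9
```

Call:
move_arm(deltas=[0, 0, -0.75, 0, 0, 0, -0.75, 0, 1, 0, 0, 0, 1, 0, 0, 0, 1, 0, 0, 0])

```text
time: 5.78
tcp_pos: [559.1, 102.3, 114.8]
orientation: [[-1.0, -0.003, 0.002], [-0.003, 1.0, 0.0], [-0.002, 0.0, -1.0]]
ft_force: [0.3, 0.6, -1.3]
finger_gap: 22.2
finger_force: 58.9
```

Call:
move_arm(deltas=[1, 0, 0, 0, 1, 0, 0, 0, 1, 0, 0, 0, 1, 0, 0.35, 0, 1, 0, 0.6, 0])

```text
time: 6.4
tcp_pos: [459.7, 102.2, 95.8]
orientation: [[-1.0, -0.003, 0.004], [-0.003, 1.0, 0.001], [-0.004, 0.001, -1.0]]
ft_force: [0.4, -0.2, -0.8]
finger_gap: 22.2
finger_force: 58.9
```

Call:
move_arm(deltas=[0, 0, 1, 0, 0, 0, 1, 0, 0, 0, 1, 0, 0, 0, 0.75, 0, 0, 0, 0, 0])

```text
time: 7.02
tcp_pos: [458.9, 101.8, 19.0]
orientation: [[-1.0, -0.003, -0.001], [-0.003, 1.0, -0.0], [0.001, -0.0, -1.0]]
ft_force: [-0.9, -0.3, -0.6]
finger_gap: 22.1
finger_force: 58.9
```

```bash
python3 - <<'E'
from h import *
f,m=snap("top"); cv2.imwrite("pics/t1.png",cv2.resize(f[60:240,160:460,::-1],None,fx=2,fy=2))
E
```

```text
(no output)
```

View pics/t1.png

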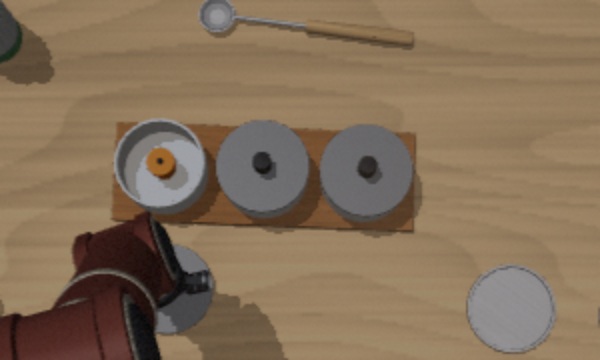

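The orange bung is visible in the leftmost tub, at crop pixel (160,162), which is full-frame (240,141). I'll release the lid and go back over that tub.

Call:
move_arm(deltas=[0, 0, 0.06, 0, 0, 0, 0, 0, 0, 0, 0, 0], fingers=0.2)

```text
time: 7.45
tcp_pos: [459.2, 101.9, 18.5]
orientation: [[-1.0, -0.003, 0.001], [-0.003, 1.0, 0.0], [-0.001, 0.0, -1.0]]
ft_force: [0.6, -0.3, -0.4]
finger_gap: 51.5
finger_force: 0.0
```

Call:
move_arm(deltas=[0, 0, -1, 0, 0, 0, -1, 0, 0, 0, -1, 0, 0, 0, -1, 0, 0, 0, -1, 0])

```text
time: 8.07
tcp_pos: [458.8, 101.7, 119.0]
orientation: [[-1.0, -0.003, 0.0], [-0.003, 1.0, -0.0], [-0.0, -0.0, -1.0]]
ft_force: [0.9, 0.5, 0.3]
finger_gap: 51.2
finger_force: 0.0
```

Call:
move_arm(deltas=[-1, 0, -1, 0, -1, 0, -1, 0, -1, 0, 0, 0, -1, 0, 0, 0, -1, 0, 0, 0])

```text
time: 8.7
tcp_pos: [559.3, 102.0, 158.3]
orientation: [[-1.0, -0.003, -0.0], [-0.003, 1.0, -0.0], [0.0, -0.0, -1.0]]
ft_force: [0.2, 0.2, 0.0]
finger_gap: 51.5
finger_force: 0.0
```

Call:
move_arm(deltas=[-1, 0, 0, 0, -1, 0, 0, 0, 0, 0, 0, 0])

```text
time: 9.07
tcp_pos: [599.6, 101.9, 157.9]
orientation: [[-1.0, -0.002, 0.0], [-0.002, 1.0, -0.0], [-0.0, -0.0, -1.0]]
ft_force: [-0.5, -0.8, 0.1]
finger_gap: 51.3
finger_force: 0.0
```

```bash
python3 - <<'E'
from h import *
s=status.read_state(); print(s["time"],s["tcp_pos"])
for n in("top","wrist","scene"):
    f,m=snap(n); cv2.imwrite(f"pics/{n}2.png",f[:,:,::-1])
    hsv=cv2.cvtColor(f,cv2.COLOR_RGB2HSV); mk=cv2.inRange(hsv,(8,200,110),(22,255,255))
    N,l,st,c=cv2.connectedComponentsWithStats(mk)
    for i in range(1,N):
        if st[i,4]>40: print(n,st[i],c[i].round(1),onplane(m,c[i],61).round(1),onplane(m,c[i],53).round(1))
E
```

```text
9.075 [599.59097851 101.91215353 157.86150545]
wrist [ 301  214   41   40 1226] [321.5 233.4] [620.7 106.8  61. ] [624. 107.  53.]
scene [377 208  11  10  82] [382.3 212.6] [622.5 102.1  61. ] [618.8 105.4  53. ]
```

View pics/wrist2.png

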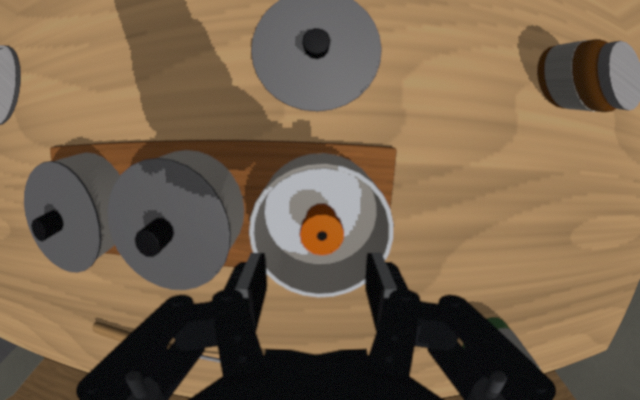

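The wrist view shows the open tub with the bung's top face and hole at about (322,236), which puts the bung at (622,106.5). The lid is flat on the bench, well clear.

Call:
move_arm(deltas=[-0.56, 0.12, 0, 0, -0.56, 0.12, 0.5, 0, 0, 0, 1, 0, 0, 0, 1, 0, 0, 0, 1, 0])

```text
time: 9.85
tcp_pos: [621.7, 107.3, 86.6]
orientation: [[-1.0, -0.003, -0.0], [-0.003, 1.0, -0.0], [0.0, -0.0, -1.0]]
ft_force: [-0.8, -0.1, -0.4]
finger_gap: 51.1
finger_force: 0.0
```

Call:
move_arm(deltas=[0, 0, 1, 0, 0, 0, 0.9, 0, 0, 0, 0.8, 0, 0, 0, 0, 0])

```text
time: 10.35
tcp_pos: [620.4, 106.9, 32.4]
orientation: [[-1.0, -0.003, -0.003], [-0.003, 1.0, -0.001], [0.003, -0.001, -1.0]]
ft_force: [0.3, -0.2, -0.3]
finger_gap: 51.4
finger_force: 0.0
```

Call:
move_arm(deltas=[0, 0, 0, 0, 0, 0, 0, 0, 0, 0, 0, 0, 0, 0, 0, 0], fingers=-1)

```text
time: 10.85
tcp_pos: [621.6, 107.1, 34.7]
orientation: [[-1.0, -0.003, 0.001], [-0.003, 1.0, 0.0], [-0.001, 0.0, -1.0]]
ft_force: [0.2, -0.3, 1.4]
finger_gap: 36.2
finger_force: 60.0
```

Call:
move_arm(deltas=[0, 0, -0.75, 0, 0, 0, -1, 0, 0, 0, -1, 0, 0, 0, -1, 0, 0, 0, -1, 0])

```text
time: 11.48
tcp_pos: [621.5, 107.1, 130.8]
orientation: [[-1.0, -0.003, 0.001], [-0.003, 1.0, 0.0], [-0.001, 0.0, -1.0]]
ft_force: [-0.2, 0.5, -0.4]
finger_gap: 35.7
finger_force: 59.9
```

Call:
move_arm(deltas=[0.2, -0.5, -0.75, 0, 0.4, -1, 0, 0, 0.4, -1, 0, 0, 0.4, -1, 0, 0, 0.4, -1, 0, 0])

```text
time: 12.1
tcp_pos: [584.5, 14.9, 143.5]
orientation: [[-1.0, -0.002, -0.001], [-0.002, 1.0, -0.0], [0.001, -0.0, -1.0]]
ft_force: [0.3, -0.2, -0.9]
finger_gap: 36.0
finger_force: 59.9
```

Call:
move_arm(deltas=[0.4, -1, 0, 0, 0.4, -1, 0, 0, 0.4, -1, 0, 0, 0.4, -1, 0, 0, 0.4, -1, 0, 0])

```text
time: 12.72
tcp_pos: [545.4, -84.4, 144.2]
orientation: [[-1.0, -0.003, 0.0], [-0.003, 1.0, -0.0], [-0.0, -0.0, -1.0]]
ft_force: [0.1, -0.5, 0.4]
finger_gap: 36.2
finger_force: 59.9
```

Call:
move_arm(deltas=[0.4, -1, 0, 0, 0.4, -1, 0, 0, 0.4, -1, 0, 0, 0.4, -1, 0, 0, 0.4, -1, 0, 0])

```text
time: 13.35
tcp_pos: [505.6, -184.5, 144.2]
orientation: [[-1.0, -0.003, 0.0], [-0.003, 1.0, -0.0], [-0.0, -0.0, -1.0]]
ft_force: [0.5, -0.7, -0.6]
finger_gap: 36.0
finger_force: 59.9
```

Call:
move_arm(deltas=[0.4, -1, 0, 0, 0.4, -1, 0, 0, 0.4, -1, 0, 0, 0.4, -1, 0, 0, 0.4, -0.9, 0, 0])

```text
time: 13.98
tcp_pos: [465.7, -282.6, 144.2]
orientation: [[-1.0, -0.003, 0.0], [-0.003, 1.0, -0.0], [-0.0, -0.0, -1.0]]
ft_force: [0.7, -0.3, -1.0]
finger_gap: 36.1
finger_force: 59.9
```

```bash
python3 - <<'E'
from h import *
s=status.read_state(); print(s["time"],s["tcp_pos"],s["q"],s["finger_gap"])
f,m=snap("wrist"); cv2.imwrite("pics/w3.png",f[:,:,::-1])
E
```

```text
13.975 [ 465.73733379 -282.63285547  144.16974154] [ 32.58323659  32.00437531  -5.50906939 105.05194647   4.28160402
  43.13268947 114.93005535] 36.06611062763012
```

View pics/w3.png

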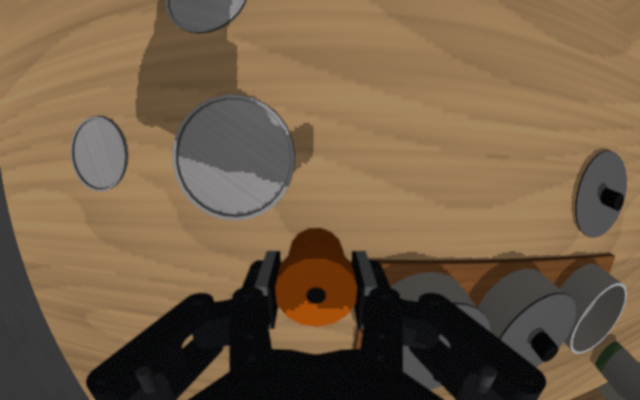

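The bung is held upright at about (316,290). The large dish outline spans (174–295, 95–219), with the small dishes at (100,152) and (205,5).

```bash
python3 - <<'E'
from h import *
m=dict(cams.camera_model("wrist")); m["fish"]=True
P=np.array([onplane(m,p,12) for p in[(174,157),(295,157),(235,95),(235,219)]]); print(P.round(1),(P[0]+P[1])/2,(P[2]+P[3])/2)
E
```

```text
[[ 423.6 -422.8   12. ]
 [ 427.2 -305.2   12. ]
 [ 369.4 -358.3   12. ]
 [ 486.3 -364.9   12. ]] [ 425.36828496 -363.96721124   12.        ] [ 427.85545004 -361.58813417   12.        ]
```

Call:
move_arm(deltas=[0.5, -1, 0, 0, 0.5, -1, 0, 0, 0.5, -1, 0, 0, 0.38, -1, 0.5, 0, 0, 0, 1, 0])

```text
time: 14.65
tcp_pos: [428.2, -364.5, 113.9]
orientation: [[-1.0, 0.001, 0.001], [0.001, 1.0, -0.003], [-0.001, -0.003, -1.0]]
ft_force: [0.5, -0.6, -0.3]
finger_gap: 36.3
finger_force: 59.9
```

Call:
move_arm(deltas=[0, 0, 1, 0, 0, 0, 1, 0, 0, 0, 1, 0, 0, 0, 1, 0, 0, 0, 0.4, 0])

```text
time: 15.28
tcp_pos: [428.4, -360.9, 24.4]
orientation: [[-1.0, -0.003, -0.002], [-0.003, 1.0, 0.002], [0.002, 0.002, -1.0]]
ft_force: [-0.4, -0.3, 0.1]
finger_gap: 35.6
finger_force: 59.9
```

Call:
move_arm(deltas=[0, 0, 0.1, 0, 0, 0, 0, 0, 0, 0, 0, 0])

```text
time: 15.65
tcp_pos: [429.5, -361.8, 24.8]
orientation: [[-1.0, -0.003, 0.001], [-0.003, 1.0, -0.001], [-0.001, -0.001, -1.0]]
ft_force: [-0.3, 0.5, -0.5]
finger_gap: 36.2
finger_force: 59.9
```

Call:
move_arm(deltas=[0, 0, 0.08, 0, 0, 0, 0, 0, 0, 0, 0, 0])

```text
time: 16.02
tcp_pos: [429.1, -361.5, 22.6]
orientation: [[-1.0, -0.003, 0.0], [-0.003, 1.0, -0.0], [-0.0, -0.0, -1.0]]
ft_force: [-0.2, -0.3, -0.4]
finger_gap: 35.9
finger_force: 59.9
```

Call:
move_arm(deltas=[0, 0, 0, 0, 0, 0, 0, 0, 0, 0, 0, 0], fingers=0.5)

```text
time: 16.4
tcp_pos: [429.2, -361.5, 22.6]
orientation: [[-1.0, -0.003, 0.0], [-0.003, 1.0, -0.0], [-0.0, -0.0, -1.0]]
ft_force: [0.7, -1.0, -0.3]
finger_gap: 63.8
finger_force: 0.0
```

Call:
move_arm(deltas=[0, 0, -0.5, 0, 0, 0, -1, 0, 0, 0, -1, 0, 0, 0, -1, 0, 0, 0, -1, 0])

```text
time: 17.02
tcp_pos: [429.1, -361.5, 114.0]
orientation: [[-1.0, -0.003, 0.001], [-0.003, 1.0, -0.001], [-0.001, -0.001, -1.0]]
ft_force: [0.1, -0.3, -0.3]
finger_gap: 64.1
finger_force: 0.0
```

Call:
move_arm(deltas=[0, 0, -1, 0, -1, 0.5, -1, 0, -1, 0.5, 0, 0, -1, 0.5, 0, 0, 0, 0, 0, 0])

```text
time: 17.65
tcp_pos: [491.0, -328.6, 151.4]
orientation: [[-1.0, -0.008, -0.0], [-0.008, 1.0, 0.002], [0.0, 0.002, -1.0]]
ft_force: [-0.4, 0.1, 0.4]
finger_gap: 63.6
finger_force: 0.0
```

```bash
python3 - <<'E'
from h import *
f,m=snap("wrist"); cv2.imwrite("pics/w4.png",f[:,:,::-1])
E
```

```text
(no output)
```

View pics/w4.png

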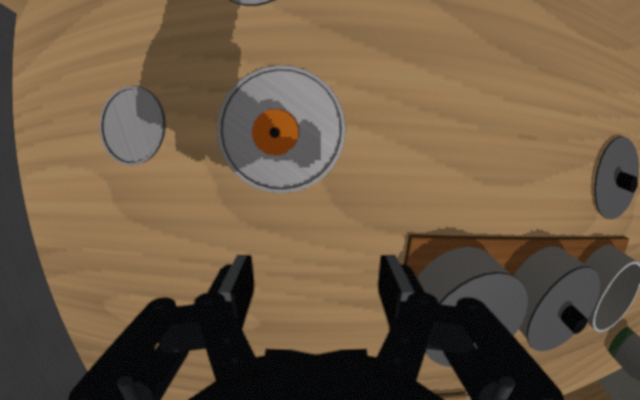

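The bung stands upright with its wide end up at (275,131), near the centre of the large dish. The gripper is clear of everything.

```bash
python3 -c "
from rig import job; print(job.finish_job())"
```

```text
the job is handed in; nothing more can be done
None
```

The orange bung was in the first tub I opened and now stands upright, wide end up, near the centre of the large steel dish; the other two lids, and so the black bung, were never touched, and the job was handed in at about 18 s (no verdict was returned).

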